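# Line up heat sinks by size on the red carrier

### The job

Line up the four loose heat sinks on the red carrier in order of size for the next assembler: the largest centred on the yellow end pad, then one to each pad along the row in falling size, ending with the smallest on the black pad. Leave each standing upright on its base, by itself on its own pad, and leave the jar and the screwdriver where they are.

Things in the scene. Friction and masses are not known exactly. Their poses are not given: they have to be found in the camera images.
- sink_55_mid (a point): Loose black-anodised square finned heat sink, the largest: 55 x 55 mm in plan, 48 mm tall, standing on its flat base with fins upward on the bench. The point is its centre, 24 mm above its underside; z up, x along the fins. Any two opposite sides can be gripped; the outside is as firm as a solid block.
- sink_46_mid (a point): Loose copper-coloured square finned heat sink, the second largest: 46 x 46 mm in plan, 40 mm tall, standing on its flat base with fins upward on the bench. The point is its centre, 20 mm above its underside; z up, x along the fins. Any two opposite sides can be gripped; the outside is as firm as a solid block.
- sink_37_mid (a point): Loose bare aluminium (silver) square finned heat sink, the second smallest: 37 x 37 mm in plan, 32 mm tall, standing on its flat base with fins upward on the bench. The point is its centre, 16 mm above its underside; z up, x along the fins. Any two opposite sides can be gripped; the outside is as firm as a solid block.
- sink_28_mid (a point): Loose blue-anodised square finned heat sink, the smallest: 28 x 28 mm in plan, 24 mm tall, standing on its flat base with fins upward on the bench. The point is its centre, 12 mm above its underside; z up, x along the fins. Any two opposite sides can be gripped; the outside is as firm as a solid block.
- mark_yellow: Yellow square rubber pad, 66 x 66 mm and 2 mm thick, stuck flat on the fixed red carrier plate (100 x 340 mm, 12 mm thick, lying on the bench). Origin: centre of the pad's underside, 12 mm above the bench, so the pad's top is 14 mm above the bench (2 mm above the origin). It is at one end of the row, either end. The four pads are 80 mm apart, centre to centre. The pad's y axis runs along the row of four pads, x across it; z up.
- mark_left: White square rubber pad, 66 x 66 mm and 2 mm thick, stuck flat on the fixed red carrier plate (100 x 340 mm, 12 mm thick, lying on the bench). Origin: centre of the pad's underside, 12 mm above the bench, so the pad's top is 14 mm above the bench (2 mm above the origin). It is one of the two middle pads of the row, the one on the robot's left (+y side). It may be next to yellow or next to black. The pad's y axis runs along the row of four pads, x across it; z up.
- mark_right: White square rubber pad, 66 x 66 mm and 2 mm thick, stuck flat on the fixed red carrier plate (100 x 340 mm, 12 mm thick, lying on the bench). Origin: centre of the pad's underside, 12 mm above the bench, so the pad's top is 14 mm above the bench (2 mm above the origin). It is one of the two middle pads of the row, the one on the robot's right (-y side). It may be next to yellow or next to black. The pad's y axis runs along the row of four pads, x across it; z up.
- mark_black: Black square rubber pad, 66 x 66 mm and 2 mm thick, stuck flat on the fixed red carrier plate (100 x 340 mm, 12 mm thick, lying on the bench). Origin: centre of the pad's underside, 12 mm above the bench, so the pad's top is 14 mm above the bench (2 mm above the origin). It is at the other end of the row from the yellow pad. The pad's y axis runs along the row of four pads, x across it; z up.
- jar_mid (a point): Bystander: loose amber jar with white cap, 52 mm diameter, 65 mm tall, standing upright at the left of the carrier. The point is its centre, half-way up. Leave alone.
- driver: Bystander: loose screwdriver with orange handle, about 180 mm long, lying on the bench at the right of the carrier, handle towards the robot. Origin on its underside, x along the tool towards the tip. Leave alone.
Mind the look-alikes: they are no part of the job. Leave any turquoise look-alike of the part that bears sink_28_mid alone. Leave any blue look-alike of the part that bears sink_55_mid alone.

How it is judged:
At the end, for the whole second after the job is handed in: The 55 mm sink is on the yellow pad, the 28 mm one on the black pad, the 46 mm one on the white pad next to yellow and the 37 mm one on the white pad next to black; each centre within 13 mm (horizontally) of its pad's centre, resting on the pad, upright within 0.12 rad, at rest and released (horizontal distance between sink_55_mid and mark_yellow below 0.013 m and z of sink_55_mid in the frame of mark_yellow between 0.021 and 0.03 m and horizontal distance between sink_28_mid and mark_black below 0.013 m and z of sink_28_mid in the frame of mark_black between 0.009 and 0.018 m and ((horizontal distance between mark_yellow and mark_left below 0.12 m and horizontal distance between sink_46_mid and mark_left below 0.013 m and z of sink_46_mid in the frame of mark_left between 0.017 and 0.026 m and horizontal distance between sink_37_mid and mark_right below 0.013 m and z of sink_37_mid in the frame of mark_right between 0.013 and 0.022 m) or (horizontal distance between mark_yellow and mark_right below 0.12 m and horizontal distance between sink_46_mid and mark_right below 0.013 m and z of sink_46_mid in the frame of mark_right between 0.017 and 0.026 m and horizontal distance between sink_37_mid and mark_left below 0.013 m and z of sink_37_mid in the frame of mark_left between 0.013 and 0.022 m)) and angle between each of sink_55_mid, sink_46_mid, sink_37_mid, sink_28_mid's own z axis and vertical below 0.12 rad and linear speed of each of sink_55, sink_46, sink_37, sink_28 below 0.02 m/s and angular speed of each of sink_55, sink_46, sink_37, sink_28 below 0.2 rad/s and contact force between each of sink_55, sink_46, sink_37, sink_28 and the fingers below 0.05 N); the robot touches nothing.
It fails at once if the jar is moved more than 20 mm or tipped (distance of jar_mid from where it was at the start of the episode above 0.02 m or angle between jar_mid's own z axis and vertical above 0.4 rad).
It fails at once if the screwdriver is moved more than 20 mm (distance of driver from where it was at the start of the episode above 0.02 m).
It also fails if it takes over 96 s, if anything falls off the work surface, if the arm or the gripper's body presses on something with over 40 N, if the wrist force passes 120 N, or if a joint passes its speed limit or range.

### The arm

A 6-joint arm with a two-finger parallel gripper is mounted at the origin on the work surface. World frame = base frame: x ahead of the robot, y to its left, z up, the work surface at z = 0. Lengths are in m, angles in rad, forces in N, time in s.
With the tool pointing down it reaches from about 0.425 to 0.925 m from the base axis. Payload 12.5 kg.
Tool frame: the origin (TCP) lies at the very end of the fingers, on their centre line; the grasp point (between the pads) lies 19 mm behind it (arm.grip_point_offset is the z of the grasp point in the tool frame, in m); z points along the fingers, y is the direction in which the jaws open and shut (so a half turn about z gives the same grasp; the last joint's range is limited). The gripper opens to 85 mm and grips with 20 to 120 N. Pads are 22 mm wide; open, the fingers measure 114 mm over their backs; the gripper's body (76 mm by 85 mm) begins 54 mm behind the grasp point. The pads swing forward as they close: fully open they stand 13 mm farther back than shut.
Start: joints at [1.014, 0.491, 1.559, -0, 1.092, -0.106], TCP at [0.272, 0.563, 0.231] pointing down, gripper open.
Joint ranges: [-3.1, 3.1], [-0.84, 2.19], [0.05, 2.79], [-1.13, 4.28], [0.06, 2.93], [-2.69, 2.69]. Speed limits (rad/s): [2.22, 2.22, 2.79, 3.14, 3.14, 3.14].

### API

Orientations are given as a unit quaternion [w, x, y, z].
In Python, from cell import arm, jaws, solver, sensors, eyes, ticket gives the robot as it stands. Calls block until the motion is done:
- arm.reach(position, orientation): joint-space move of the TCP to a pose.
- arm.servo_line(position, rot=None, max_speed=0.15, until_force=None): straight line of the TCP; rot=None keeps the orientation; max_speed is the mean speed in m/s. With until_force (N) it stops when the force on the tool has changed by that much, and returns True; else False.
- arm.move_joints(angles): joint-space move.
- jaws.ungrasp() and jaws.close(): open the fingers fully, or close them until they stop; the grip force is fixed at half the most.
- arm.pause(seconds).
- solver.ik(position, orientation): joint angles nearest the present ones, or None.
- sensors.state(): the state.
- eyes.read_camera(name): name is "side" or "top"; returns (picture, depth): 480x640x3 uint8, red, green, blue; 480x640 float32, m along the optical axis (not along the pixel's ray), 0 where there is no reading.
- eyes.get_calibration(name): a dict with "fx", "fy", "cx", "cy" (pixels), "view" (4x4, takes a point from world to camera coordinates). Camera axes: x right, y down, z forward; pixel columns grow to the right and rows downward; lengths in m; the calibration is good to about 2 mm. A picture is of the moment at which its call begins. get_calibration takes no time and is no camera call.
A pose or a line that the arm cannot do raises arm.Unreachable and nothing moves.
- ticket.finish_job(): hands the job in, once; it reports no verdict.
The state is a dict: "time": time; "qpos": joint angles; "dq": joint speeds; "joint_torque": joint torques, N m; "tool_pos": TCP position; "orientation": TCP orientation; "contact_force": force on the tool from outside, world axes, zero at the start; "ft_torque": the same for the moment, N m; "grip_width": finger opening in m.
Only numpy, scipy, OpenCV 4.12 (cv2) and the standard library are available. Lean on these libraries where they do the work, as an engineer would, in place of code of your own. Each camera call takes 0.05 s, during which the arm holds its last target. There are 200 camera calls.

## Working session

There is one attempt and no reset: what is moved stays moved. The work goes in short steps, each a Python script; the robot and the scene stay as the last script left them, time stands still between calls to the robot, and variables do not carry over. Pictures are saved under pics/ and viewed, about 12 in all and at most 16, crops included, and the job is handed in when it is done.

```bash
ls; mkdir -p pics; python3 - <<'E'
from cell import eyes,sensors
import cv2,numpy as np
for n in("top","side"):
    p,d=eyes.read_camera(n); np.savez(f"{n}0.npz",p=p,d=d); cv2.imwrite(f"pics/{n}0.png",p[:,:,::-1])
    c=eyes.get_calibration(n); print(n,c["fx"],c["cx"],c["cy"],np.round(c["view"],3).tolist())
print(sensors.state()["time"],sensors.state()["orientation"])
E
```

```text
pics
top 451.31179858421257 328.3324946136261 236.01995319026054 [[-0.033, -0.999, -0.004, 0.034], [-0.979, 0.033, -0.203, 0.51], [0.203, -0.003, -0.979, 0.838], [0.0, 0.0, 0.0, 1.0]]
side 508.21610350096415 319.5593287368078 241.5143380173251 [[0.699, -0.715, 0.009, -0.368], [-0.519, -0.516, -0.681, 0.3], [0.492, 0.471, -0.732, 0.958], [0.0, 0.0, 0.0, 1.0]]
0.1 [-1.73235082e-04  2.23487097e-01  9.74706745e-01 -4.98564027e-04]
```

View pics/top0.png

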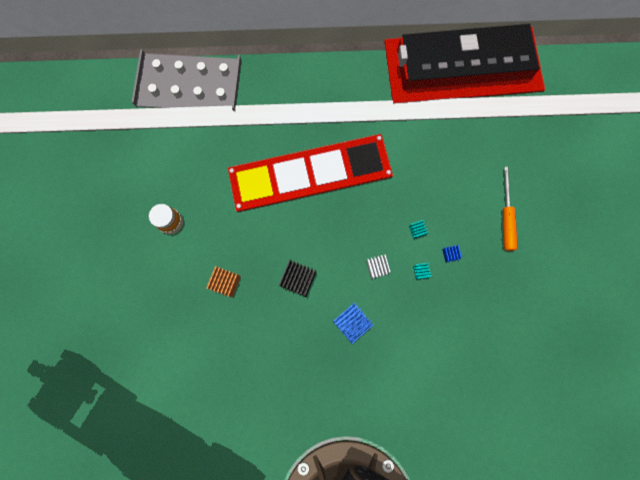

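View pics/side0.png

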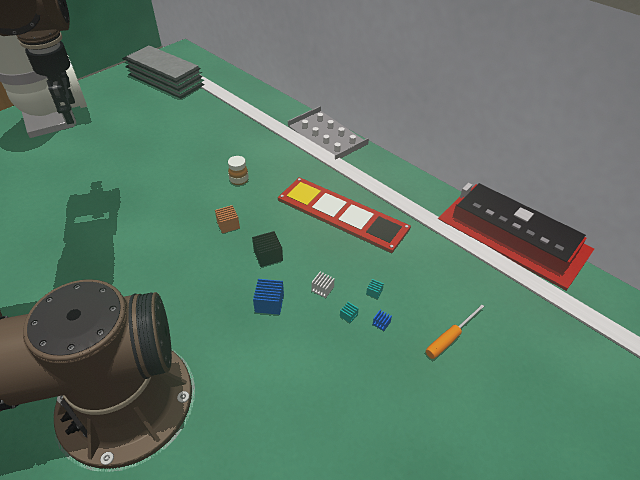

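Top view: copper (223,281), black (298,278), silver (378,266). Small blue candidates are (452,254), (418,229) and (422,271): the one at (452,254) is true blue, the other two are turquoise. The large blue one at (352,323) is the look-alike of the black 55 mm sink. The yellow pad is at (254,183) and the black pad at (364,159). Next I'll measure them and check an enlarged crop.

```bash
cat > vis.py <<'E'
import numpy as np,cv2
from cell import eyes
def cloud(n,d):
    c=eyes.get_calibration(n); v,u=np.mgrid[:480,:640]
    P=np.stack([(u-c["cx"])/c["fx"]*d,(v-c["cy"])/c["fy"]*d,d],-1)
    V=np.array(c["view"]); return (P-V[:3,3])@V[:3,:3]
def plane(n,u,v,z):
    c=eyes.get_calibration(n);V=np.array(c["view"]);R=V[:3,:3];o=-R.T@V[:3,3]
    r=np.stack([(np.array(u)-c["cx"])/c["fx"],(np.array(v)-c["cy"])/c["fy"],np.ones(np.shape(u))],-1)@R
    return (o+r*((z-o[2])/r[...,2])[...,None])[...,:2]
def rect(xy):
    (c,s,a)=cv2.minAreaRect((np.asarray(xy)*1000).astype(np.float32)); return np.array(c)/1000,np.round(s,1),a
E
python3 - <<'E'
from vis import *
T=np.load("top0.npz");S=np.load("side0.npz")
H={"55":.048,"46":.040,"37":.032,"28":.024}
W={"top":{"55":(298,278),"46":(223,281),"37":(378,266),"28":(452,254)},"side":{"55":(267,249),"46":(228,218),"37":(322,284),"28":(382,320)}}
for n,F in(("top",T),("side",S)):
    P=cloud(n,F["d"]); print(n,"bench z",np.median(P[290:300,400:440,2]) )
    for k,(u,v) in W[n].items():
        s=np.zeros((480,640),bool); s[v-24:v+25,u-24:u+25]=1
        m=s&(P[...,2]>H[k]-.007)&(P[...,2]<H[k]+.02)
        q,l,st,_=cv2.connectedComponentsWithStats(cv2.dilate(m.astype(np.uint8),np.ones((3,3))))
        m&=l==1+np.argmax(st[1:,4])
        b=s&(P[...,2]>.006)
        print(k,m.sum(),"top",*rect(P[m][:,:2]),"all",*rect(P[b][:,:2]),"zmax",P[m][:,2].max().round(4))
p=T["p"];h=cv2.cvtColor(p,cv2.COLOR_RGB2HSV)
M={"yellow":(cv2.inRange(h,(22,120,100),(35,255,255))),"white":cv2.inRange(h,(0,0,180),(179,50,255)),"black":cv2.inRange(h,(0,0,0),(179,90,70))}
for k,m in M.items():
    z=np.zeros_like(m);z[130:215,225:395]=255;m=m&z
    for c in cv2.findContours(m,cv2.RETR_EXTERNAL,cv2.CHAIN_APPROX_NONE)[0]:
        if cv2.contourArea(c)>300: c=c[:,0]; print(k,*rect(plane("top",c[:,0],c[:,1],.014)))
a=cv2.resize(T["p"][205:350,195:475],(800,414),interpolation=2); cv2.imwrite("pics/crop.png",a[:,:,::-1])
E
```

```text
top bench z 0.00017433975755896995
55 340 top [0.43218845 0.08055399] [55.3 54.8] 66.18182373046875 all [0.40491168 0.05130175] [148.1  67.7] 47.632266998291016 zmax 0.0527
46 326 top [0.43020786 0.22925928] [47.3 45.2] 68.57830810546875 all [0.39316479 0.13194644] [255.4  45.7] 69.12803649902344 zmax 0.0443
37 178 top [ 0.45148508 -0.08122728] [36.9 37.3] 13.238917350769043 all [ 0.40781882 -0.03194069] [ 48.9 180. ] 41.40083694458008 zmax 0.0359
28 153 top [ 0.47388071 -0.23412088] [28.3 28.8] 8.517501831054688 all [ 0.42802118 -0.10304845] [ 79.6 308.7] 28.41595458984375 zmax 0.0284
side bench z -6.847050056015097e-05
55 451 top [0.43377499 0.08058325] [62.3 55.3] 66.2635269165039 all [ 0.21126526 -0.23462103] [842.   64.5] 54.80680847167969 zmax 0.0512
46 283 top [0.43242075 0.22989407] [52.2 46.1] 67.62535095214844 all [ 0.2146723  -0.16444867] [957.9  72.6] 59.78535461425781 zmax 0.0444
37 186 top [ 0.45412289 -0.08043288] [39.8 38.4] 12.726158142089844 all [ 0.22478532 -0.3282764 ] [727.   74.9] 45.25155258178711 zmax 0.0364
28 118 top [ 0.47549365 -0.23349513] [29.5 29. ] 9.868936538696289 all [ 0.24054291 -0.38496164] [688.1  70.6] 36.276275634765625 zmax 0.0265
yellow [0.63826282 0.16895955] [66.9 65.6] 11.14208984375
white [0.65384308 0.09071466] [66.7 65.6] 11.002774238586426
white [0.66924402 0.01241112] [66.8 66.2] 11.29898738861084
black [ 0.68484448 -0.06580808] [62.4 62.5] 11.418708801269531
```

View pics/crop.png

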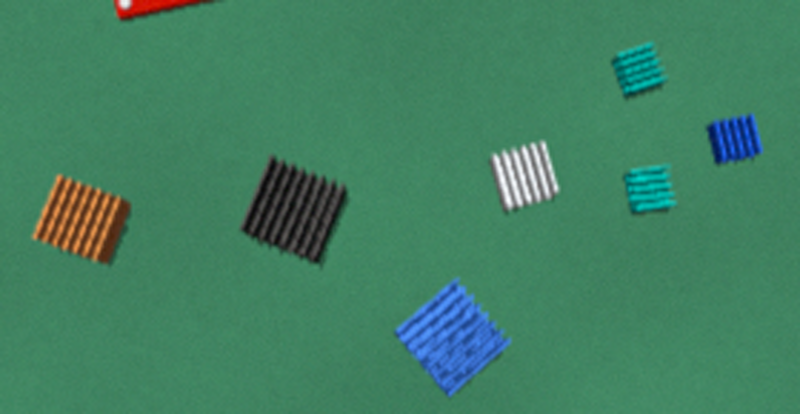

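Crop: the blue sink is the right-most (735,138) with two turquoise ones to its left. The black and copper sinks are clear of the blue look-alike at (452,337). Measured sizes, heights and the 80 mm pad pitch all match the description. I'll start with the 55, keeping the jaws across the row when placing.

```bash
cat > job.py <<'E'
import numpy as np
from scipy.spatial.transform import Rotation as R
from cell import arm,jaws,solver,sensors
def quat(deg):
    t=np.radians(deg);c,s=np.cos(t),np.sin(t)
    q=R.from_matrix(np.array([[-s,c,0],[c,s,0],[0,0,-1]])).as_quat(); return q[[3,0,1,2]]
HOV=.15; PADYAW=11.2
def pick_place(src,yaw,dst,ztcp):
    q0=sensors.state()["qpos"];best=None
    for f in(0,180):
        a,b=quat(yaw+f),quat(PADYAW+f)
        if yaw-PADYAW>45: b=quat(PADYAW+f+0)
        ja,jb=solver.ik([*src,HOV],a),solver.ik([*dst,HOV],b)
        if ja is None or jb is None: continue
        c=max(abs(np.array(ja)-q0).max(),abs(np.array(jb)-ja).max())
        if best is None or c<best[0]: best=(c,a,b)
    _,a,b=best
    arm.reach([*src,HOV],a)
    hit=arm.servo_line([*src,ztcp],until_force=15)
    jaws.close(); s=sensors.state(); print("hit",hit,"tcp",np.round(s["tool_pos"],4),"grip",round(s["grip_width"],4))
    arm.servo_line([*src,HOV],max_speed=.2); print("lifted grip",round(sensors.state()["grip_width"],4))
    arm.reach([*dst,HOV],b)
    dz=ztcp+.014+.001
    arm.servo_line([*dst,dz+.015])
    hit=arm.servo_line([*dst,dz-.004],max_speed=.03,until_force=6)
    s=sensors.state(); print("down",hit,"tcp",np.round(s["tool_pos"],4),"F",np.round(s["contact_force"],1))
    jaws.ungrasp(); arm.servo_line([*dst,HOV],max_speed=.2); print("t",sensors.state()["time"])
E
sed -i '/if yaw-PADYAW/d' job.py
python3 - <<'E'
from job import *
pick_place([.433,.0806],-23.8,[.6383,.1690],.006)
from cell import eyes; import cv2
p,_=eyes.read_camera("side"); cv2.imwrite("pics/side1.png",p[:,:,::-1])
E
```

```text
hit False tcp [0.4332 0.0806 0.0067] grip 0.0545
lifted grip 0.0544
down True tcp [0.6381 0.169  0.0207] F [ 0.2 -0.8  5.5]
t 7.875
```

View pics/side1.png

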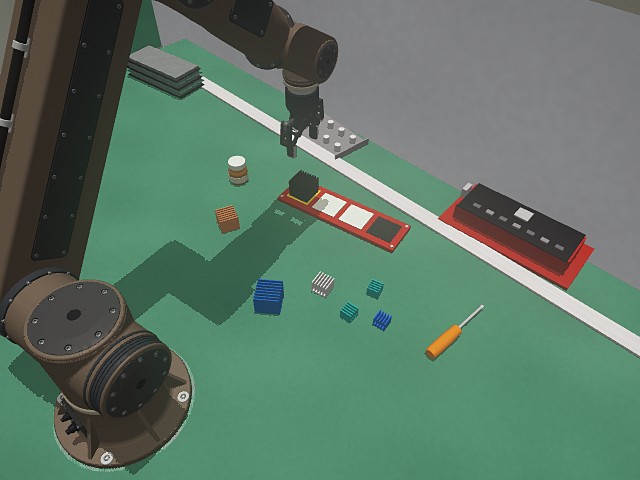

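The 55 sink stands upright on yellow at (304,187), and nothing else has moved. Next are the 46, 37 and 28, with a grip-width check after each lift.

```bash
sed -i 's/^def pick_place(src,yaw,dst,ztcp):/def pick_place(src,yaw,dst,ztcp,w=.055):/; s/print("lifted grip",round(sensors.state()\["grip_width"\],4))/g=sensors.state()["grip_width"]; print("lifted grip",g); assert abs(g-w)<.003/' job.py
python3 - <<'E'
from job import *
pick_place([.4315,.2295],-21.8,[.6538,.0907],.005,.046)
pick_place([.4525,-.081],13,[.6692,.0124],.004,.037)
pick_place([.4745,-.234],9,[.6848,-.0658],.003,.028)
arm.reach([.45,.25,.3],quat(11))
from cell import eyes; import cv2
for n in("top","side"):
    p,d=eyes.read_camera(n); np.savez(n+"2.npz",p=p,d=d); cv2.imwrite(f"pics/{n}2.png",p[:,:,::-1])
E
```

```text
hit False tcp [0.4317 0.2296 0.0057] grip 0.0451
lifted grip 0.04537962455955289
down True tcp [0.6537 0.0906 0.0197] F [-1.8  0.3  7. ]
t 14.9917
hit False tcp [ 0.4526 -0.081   0.0046] grip 0.0359
lifted grip 0.03573236263289656
down True tcp [0.6691 0.0124 0.0186] F [-2.4  0.8  5.7]
t 22.275
hit False tcp [ 0.4746 -0.2341  0.0035] grip 0.0268
lifted grip 0.026871344848397417
down True tcp [ 0.6847 -0.0657  0.0175] F [-1.4 -0.3  5.6]
t 29.9833
```

View pics/top2.png

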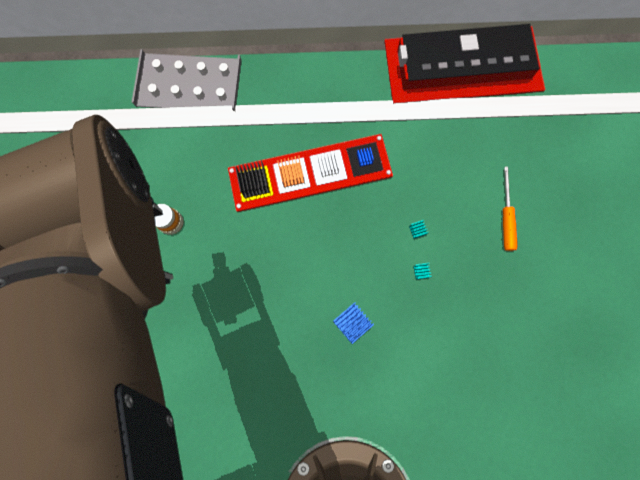

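View pics/side2.png

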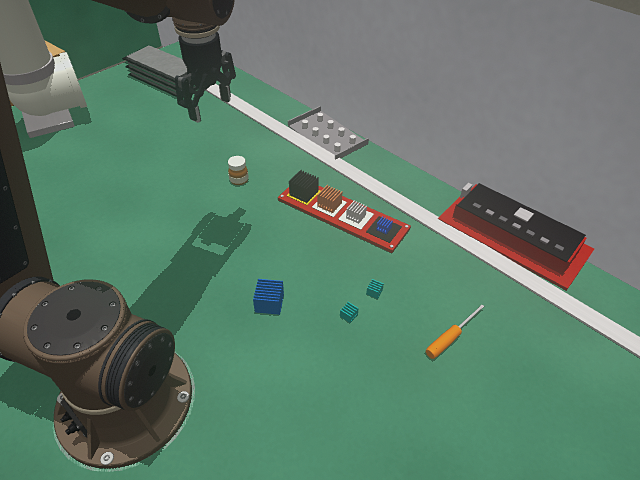

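All four sinks are on their pads, top view (254,181), (291,173), (328,166), (366,156). The jar and screwdriver have not moved. One numeric check, then I'll hand in.

```bash
python3 - <<'E'
from vis import *
F=np.load("top2.npz");P=cloud("top",F["d"]);ok=True
for k,h,d in(("55",.048,(.6383,.1690)),("46",.040,(.6538,.0907)),("37",.032,(.6692,.0124)),("28",.024,(.6848,-.0658))):
    m=(np.hypot(P[...,0]-d[0],P[...,1]-d[1])<.042)&(abs(P[...,2]-h-.014)<.006)
    c,s,a=rect(P[m][:,:2]); e=np.hypot(*(c-d)); ok&=e<.008; print(k,"err mm",(1e3*(c-d)).round(1),s,round(a,1),"top z",np.median(P[m][:,2]).round(4))
from cell import ticket,sensors
s=sensors.state();print(s["time"],np.round(s["contact_force"],1))
if ok: ticket.finish_job(); print("handed in")
E
```

```text
55 err mm [-1.  -0.7] [55.8 54.8] 11.2 top z 0.0618
46 err mm [-1.4 -1.2] [47.5 45.7] 11.1 top z 0.0538
37 err mm [-0.8 -0.2] [38.1 37. ] 10.8 top z 0.0455
28 err mm [-0.7  0.3] [30.1 27.7] 10.2 top z 0.0368
31.6333 [-0.2 -0.6 -0.4]
the job is handed in; nothing more can be done
handed in
```

The four heat sinks are lined up on the carrier: the 55 mm on yellow, then the 46 mm and 37 mm on the white pads, and the 28 mm on black. I handed the job in at 31.6 s of the 96 s allowed.

- **Position:** the last top-camera check put every sink centre within 2 mm of its pad centre (the limit is 13 mm).
- **Upright and resting:** all four look upright in the side view. Three top heights were within 0.5 mm of expected. The 28 mm sink read 1.2 mm low, which is within depth noise.
- **Released and clear:** the gripper is open and the arm is parked away from the carrier.
- **Left alone:** the jar, the screwdriver and the look-alikes were not touched and look unmoved by eye in the side view. In the top view the arm partly covers the jar. I did not measure the positions of any of them.

No check failed. The only disagreement was that the side camera's first measurements read about 2 mm off the top camera's in x, which I split between the two when gripping.

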